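# Seat the oscillator carrier plate on its locating pins

### The job

The oscillator's carrier plate has been left lying crooked on the raised step and the tips of the fixture's two locating pins. Nudge it along with your fingers, without picking it up, until both its holes drop over the two pins and it lies flat on the fixture. Leave the brass adapter, the jar and the screwdriver alone, and take your hand away at the end.

Things in the scene. Friction and masses are not known exactly. Their poses are not given: they have to be found in the camera images.
- base: Fixture base, fixed to the bench: dark steel slab 270 (x) x 240 (y) x 12 mm. Own frame: origin at bench height under the middle of the carrier plate's seat; slab spans x -160 to +110, y -120 to +120 mm, top at z = 12 mm. Its x points away from the robot (within 20 degrees), z up. It carries a step and two pins.
- carrier: Loose carrier plate: aluminium, 160 (x) x 130 (y) x 8 mm, about 0.5 kg, origin at the centre of its underside, x away from the robot, z up. At first it lies level at z = 22 mm on the step and the pin tips (which it hides), 18 to 32 mm too near the robot, up to 22 mm off sideways and 8 degrees turned. It slides when an edge is pushed.
- hole_left (a point): Centre of the carrier plate's left (+y) through hole, at the plate's underside, at (30, +50) mm in the plate's frame. 12 mm in diameter.
- hole_right (a point): Centre of the carrier plate's right (-y) through hole, at the plate's underside, at (30, -50) mm in the plate's frame. 12 mm in diameter.
- pin_left (a point): Foot of the left (+y) steel pin, on the slab's top at (30, +50) mm in the base's frame. Pin 8 mm in diameter, 10 mm tall (tip at z = 22 mm, level with the step); its upper 5 mm taper to a 3 mm tip.
- pin_right (a point): Foot of the right (-y) steel pin, like the left one, at (30, -50) mm in the base's frame.
- adapter: Brass connector adapter standing upright on the bench beside the fixture, 22 mm in diameter, 42 mm tall, origin at the centre of its underside. Not to be disturbed.
- jar: Small jar with a lid standing on the bench beside the fixture, 40 mm in diameter, 50 mm tall, origin at the centre of its underside. Not to be disturbed.
- driver: Screwdriver about 170 mm long lying on the bench beyond the fixture, along its own x. Not to be disturbed.
- step (a point): Middle of the top edge, on the pins' side, of the bright steel step on the slab's robot-side end. The step spans x -150 to -83 mm, y -110 to +110 mm in the base's frame, top at z = 22 mm, 10 mm above the slab.
- seat (a point): Where the carrier plate's origin lies when seated: on the slab's top, over the base's origin, axes as the base's. The seated plate's near edge is 3 mm beyond the step and its top edge 2 mm below the step's top. White lines on the slab frame the seat 3 mm outside the plate's edge: at its two far corners and on either side.
- module (a point): Centre of the top of the low grey module cover fixed on the carrier plate: 90 (x) x 96 (y) x 10 mm, centred 31 mm behind the plate's middle; its top is 18 mm above the plate's underside.
Not all that is in view belongs to the job. Of the things like the carrier, leave any that is purple; of the rest the larger one is meant.

How it is judged (in metres and radians):
At the end, for the whole second after the job is handed in: Both holes of the carrier plate are over their pins (centres within 4 mm), its underside is on the fixture's slab (within 2.5 mm) and level (within 0.03 rad), at rest (horizontal distance between hole_left and pin_left below 0.004 m and horizontal distance between hole_right and pin_right below 0.004 m and z of carrier in the frame of base below 0.0145 m and angle between carrier's own z axis and vertical below 0.03 rad and linear speed of carrier below 0.01 m/s); the robot touches nothing.
It fails at once if the carrier plate is lifted (its underside's centre more than 10 mm above its starting height) (height (world z) of carrier above 0.032 m).
It fails at once if the carrier plate is tipped up (more than 0.22 rad) (angle between carrier's own z axis and vertical above 0.22 rad).
It fails at once if the adapter, jar or screwdriver is moved more than 15 mm (distance of any of adapter, jar, driver from where it was at the start of the episode above 0.015 m).
It also fails if it takes over 54 s, if anything falls off the work surface, if the arm or the gripper's body presses on something with over 40 N, if the wrist force passes 120 N, or if a joint passes its speed limit or range.

### The arm

A 6-joint arm with a two-finger parallel gripper is mounted at the origin on the work surface. World frame = base frame: x ahead of the robot, y to its left, z up, the work surface at z = 0. Lengths are in m, angles in degrees, forces in N, time in s.
With the tool pointing down it reaches from about 0.25 to 0.725 m from the base axis. Payload 9.7 kg.
Tool frame: the origin (TCP) lies midway between the tips of the shut fingers; the grasp point (between the pads) lies 19 mm behind it (bot.pinch_z is the distance from the TCP to the grasp point, in m); z points along the fingers, y is the direction in which the jaws open and shut (so a half turn about z gives the same grasp; the last joint's range is limited). The gripper opens to 85 mm and grips with 20 to 120 N. Pads are 22 mm wide; open, the fingers measure 114 mm over their backs; the gripper's body (76 mm by 85 mm) begins 54 mm behind the grasp point. The pads swing forward as they close: fully open they stand 13 mm farther back than shut.
Start: joints at [-72.823, 4.979, 10.078, 95.1, 0, 90], TCP at [0.162, -0.525, 0.231] pointing down, gripper open.
Joint ranges: [-179.16, 179.16], [-48.56, 103.87], [-65.8, 70.77], [-126.05, 130.52], [-82.76, 87.17], [-180, 180]. Speed limits (degrees/s): [127.2, 127.2, 147.25, 180, 180, 180].

### API

Orientations are given as [roll, pitch, yaw] about the fixed x, y, z axes, in that order (R = Rz(yaw) Ry(pitch) Rx(roll)).
In Python, from workcell import bot, imaging gives the robot as it stands.
- The arm moves only by the tool servo_tool, never from a script. Its argument "moves" is a list that holds one entry, the list of rows, each a list of 7 numbers: the turn, a rotation vector about the tool's x, y, z in rad, then the shift along the tool's x, y, z in cm, then the finger opening in cm, from 0 to 8.54. A call has 1 to 12 rows; each row shifts and turns the pose as measured when the row begins, along the tool's axes as they then stand; what a row does not reach is not made up. A row lasts 1/12 s, in which the tool goes at most 41.7 mm and 7.16 degrees, less where a joint would pass 70% of its speed; a pose out of reach is approached as far as the arm can. A call is refused whole if a number of a shift passes 4.17 or a number of a turn 0.125, either way. A call with a gripper value outside its range is refused whole. The fingers move at their own pace and stop on an object; "force" is the grip in N (left out, the last holds). Time passes only in rows, so rows that do not move let the fingers close. It gives the time, the measured TCP pose, the force and the opening at its end, in the units of the state.
- bot.get_obs(): the state, without advancing time (a new reading comes with each control period).
- imaging.camera(name): name is "scene" or "top" or "wrist"; returns the picture (420x560x3 uint8, blue, green, red); there is no depth.
- imaging.calibration(name): a dict with "fx", "fy", "cx", "cy" (pixels), "camera_from_world" (4x4, takes a point from world to camera coordinates). Camera axes: x right, y down, z forward; pixel columns grow to the right and rows downward; lengths in m; the calibration is good to about 2 mm. A picture is of the moment at which its call begins: read the wrist's pose just before it. calibration takes no time and is no camera call; for the wrist camera it gives the pose at the moment of the call.
- bot.job_done(): hands the job in, once; it reports no verdict.
The state is a dict: "time": time; "q": joint angles; "qd": joint speeds; "joint_efforts": joint torques, N m; "ee_pos": TCP position; "tcp_rot": TCP orientation; "wrist_force": force on the tool from outside, world axes, zero at the start; "torque": the same for the moment, N m; "opening": finger opening in m.
Only numpy, scipy, OpenCV 4.12 (cv2) and the standard library are available. Lean on these libraries where they do the work, as an engineer would, in place of code of your own. Each camera call takes 0.05 s, during which the arm holds its last target.

## Working session

There is one attempt and no reset: what is moved stays moved. The work goes in short steps, Python scripts to look and compute and a tool call to move; the robot and the scene stay as the last step left them, time stands still between calls to the robot, and variables do not carry over. Pictures are saved under pics/ and viewed, and the job is handed in when it is done.

Besides the shell and the picture viewer there is one more tool, called after "Emit:" as name(argument=value, ...) on one line, values as JSON. servo_tool: Moves the arm, as the interface text tells. Its arguments: {"type":"object","properties":{"moves":{"type":"array","items":{"type":"array","items":{"type":"array","items":{"type":"number"}}}},"force":{"type":"number"}},"required":["moves"]}

```bash
mkdir -p pics
python3 - <<'E'
from workcell import bot, imaging
import cv2
o=bot.get_obs();print(o)
for n in ("scene","top"):
    cv2.imwrite(f"pics/{n}0.png",imaging.camera(n)); c=imaging.calibration(n); print(n,c)
E
```

```text
{'time': 0.0, 'q': array([-7.28218764e+01,  5.00978684e+00,  1.00336793e+01,  9.51000099e+01,
       -4.52103115e-04,  9.00004879e+01]), 'qd': array([ 0.01869745, -0.03600479, -0.07840328, -0.04282892,  0.0032474 ,
        0.13074495]), 'joint_efforts': array([-2.34811268e-03, -5.20386815e+01,  4.64806116e+01,  1.59524189e-02,
       -2.63065874e-05, -1.10113252e-06]), 'ee_pos': array([ 0.16236604, -0.52523737,  0.23058874]), 'tcp_rot': array([-1.79923883e+02,  4.52750916e-04,  1.71776363e+01]), 'wrist_force': array([-1.03393821, -0.25346995,  0.37570971]), 'torque': array([-0.00697408,  0.0170204 ,  0.0021801 ]), 'opening': 0.08533198321547318}
scene {'fx': 503.3237119667846, 'fy': 503.3237119667846, 'cx': 281.02433919610047, 'cy': 210.183527301244, 'camera_from_world': array([[ 0.15638613,  0.98762072, -0.01219364, -0.04811664],
       [ 0.52379206, -0.09339446, -0.8467109 , -0.23373847],
       [-0.83736805,  0.12602691, -0.53191349,  1.47306418],
       [ 0.        ,  0.        ,  0.        ,  1.        ]])}
top {'fx': 430.400653407037, 'fy': 430.400653407037, 'cx': 280.51374545347227, 'cy': 209.7771573698359, 'camera_from_world': array([[ 0.01370952, -0.99932842, -0.03398187, -0.02810757],
       [-0.98251816, -0.00715304, -0.18602932,  0.54740742],
       [ 0.18566131,  0.03593818, -0.98195638,  0.96522474],
       [ 0.        ,  0.        ,  0.        ,  1.        ]])}
```

View pics/top0.png

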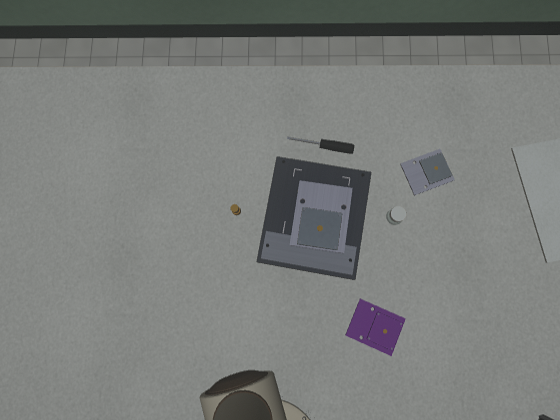

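View pics/scene0.png

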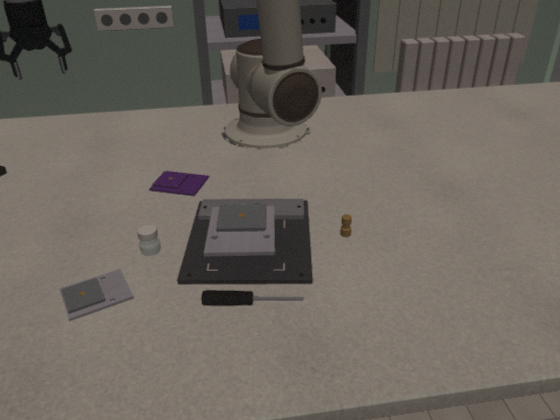

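The carrier-like things in the top view are a grey plate on the fixture at about (321,216), a small grey one at (427,172) and a purple one at (376,327). The plate on the fixture fits, being the larger non-purple one and lying on the step. I'll confirm it in an enlarged crop.

Run:
```python
import cv2
a=cv2.imread("pics/top0.png")[140:290,225:385]
cv2.imwrite("pics/crop0.png",cv2.resize(a,None,fx=4,fy=4,interpolation=cv2.INTER_CUBIC))
a=cv2.imread("pics/scene0.png")[190:290,175:325]
cv2.imwrite("pics/crop1.png",cv2.resize(a,None,fx=5,fy=5,interpolation=cv2.INTER_CUBIC))
```

```text
(no output)
```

View pics/crop0.png

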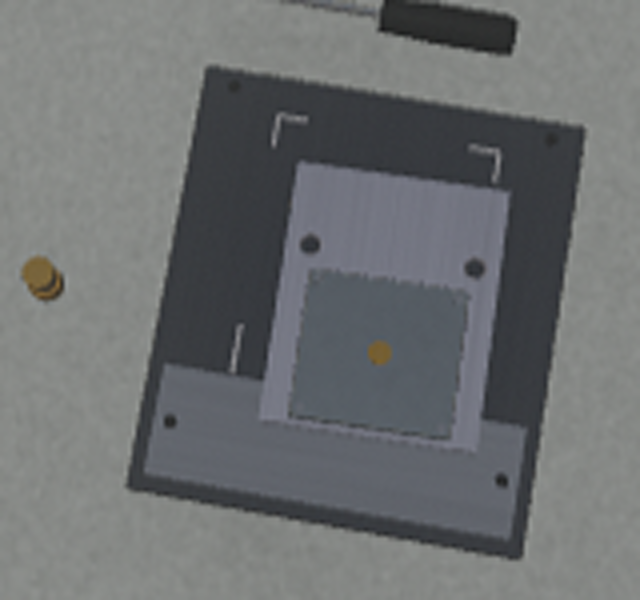

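View pics/crop1.png

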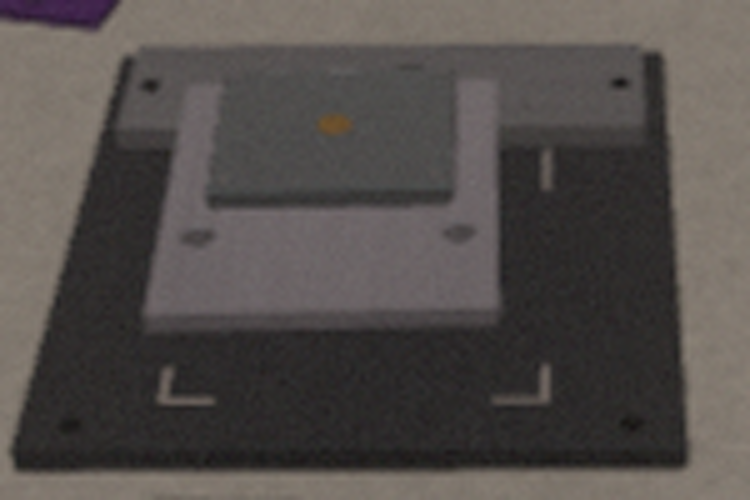

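Confirmed: a grey plate with two holes and the module cover, lying across the step. Next I'll fit the base and carrier poses from both views.

```bash
cat > h.py <<'E'
import numpy as np, json
from scipy.optimize import least_squares
def proj(c,P):
    T=c["camera_from_world"]; q=np.c_[P,np.ones(len(P))]@T.T
    return np.c_[c["fx"]*q[:,0]/q[:,2]+c["cx"],c["fy"]*q[:,1]/q[:,2]+c["cy"]]
def w(p,L):
    L=np.asarray(L,float); c,s=np.cos(p[2]),np.sin(p[2])
    return np.c_[p[0]+c*L[:,0]-s*L[:,1],p[1]+s*L[:,0]+c*L[:,1],L[:,2]]
def fit(obs,z=None):  # obs: list (calib, local mm xyz world z, pix)
    def f(p): return np.concatenate([(proj(c,w(p,np.array(L)/1000))-np.array(px)).ravel() for c,L,px in obs])
    r=least_squares(f,[.45,0,0],loss="soft_l1"); return r.x,f(r.x)
E
python3 - <<'E'
from workcell import bot, imaging
from h import *
t=imaging.calibration("top"); s=imaging.calibration("scene")
for n,c in(("top",t),("scene",s)):
    T=c["camera_from_world"]; print(n,-T[:3,:3].T@T[:3,3])
tp=lambda a:np.array(a)/4+[225,140]-.375
sp=lambda a:np.array(a)/5+[175,190]-.4
bt=([[110,120,12],[110,-120,12],[-83,110,22],[-83,-110,22],[83,68,12],[83,-68,12]],tp([(207,66),(585,127),(163,365),(527,427),(276,116),(499,150)]))
bs=([[110,120,12],[110,-120,12],[-83,110,22],[-83,-110,22],[83,68,12],[83,-68,12]],sp([(686,457),(16,456),(645,130),(118,130),(547,402),(160,402)]))
ct=([[80,65,30],[80,-65,30],[-80,-65,30],[-80,65,30],[30,50,30],[30,-50,30]],tp([(297,162),(510,191),(477,452),(260,420),(310,244),(475,268)]))
cs=([[80,65,30],[80,-65,30],[-80,-65,30],[-80,65,30],[30,50,30],[30,-50,30]],sp([(500,317),(145,318),(183,83),(497,80),(459,233),(197,237)]))
for nm,o1,o2 in(("base",bt,bs),("car",ct,cs)):
  for obs in ([(t,*o1)],[(s,*o2)],[(t,*o1),(s,*o2)]):
    p,r=fit(obs); print(nm,p[:2]*1000,np.degrees(p[2]),np.round(r,1))
E
```

```text
top [ 0.35901818 -0.05886149  1.04868727]
scene [ 1.36345201 -0.15995461  0.58504708]
base [ 565.60690691 -107.88290144] -9.328715239137475 [-0.5 -0.5  0.2 -0.5  0.2 -0.2  0.   0.   0.8  0.5 -0.7  0.8]
base [ 569.5370989 -105.3259139] -9.769783242790908 [ 0.8 -0.9 -1.7 -0.6  0.6  0.  -0.2  0.4 -0.9  0.4  1.   0.4]
base [ 567.2379754  -106.42591035] -9.562245977626347 [-0.9 -1.3 -0.2 -0.9 -0.5 -1.  -0.8 -0.5  0.4 -0.2 -1.2  0.3  0.1 -1.8
 -2.2 -1.2 -0.3 -0.6 -1.  -0.1 -1.6 -0.5  0.5 -0.2]
car [ 537.81466918 -119.01133148] -7.7971090116494155 [ 0.  -0.1  0.  -0.1  0.1  0.1 -0.3  0.1  0.   0.1  0.  -0.1]
car [ 540.53372474 -116.16619864] -7.886243856957841 [-0.2 -1.3 -0.2 -0.   0.7  1.  -0.2  0.3 -0.  -0.1  0.1  0.2]
car [ 538.58679911 -117.31172076] -7.787663753627091 [-0.7 -0.4 -0.7 -0.4 -0.6 -0.2 -1.  -0.2 -0.7 -0.2 -0.7 -0.5 -0.9 -1.9
 -0.8 -0.6  0.   0.6 -1.  -0.2 -0.7 -0.6 -0.5 -0.3]
```

Emit:
servo_tool(moves=[[[0,0,0,3.69,-1.59,0,7],[0,0,0,3.69,-1.59,0,7],[0,0,0,3.69,-1.59,0,7],[0,0,0,3.69,-1.59,0,7],[0,0,0,3.69,-1.59,0,7],[0,0,0,3.69,-1.59,0,7],[0,0,0,3.69,-1.59,0,7],[0,0,0,3.69,-1.59,0,7],[0,0,0,3.69,-1.59,0,7],[0,0,0,3.69,-1.59,0,7],[0,0,0,3.69,-1.59,0,7],[0,0,0,3.69,-1.59,0,7]]])

```text
time: 1.1
ee_pos: [0.5366, -0.2046, 0.2254]
tcp_rot: [-179.6, 0.2, 16.4]
wrist_force: [0.2, -0.4, 0.9]
opening: 0.0697
```

```bash
cat >> h.py <<'E'
BASE=np.array([.5673,-.1065,np.radians(-9.5)])
def toolvec(o,tgt): # world target -> tool axes mm (tool pointing down)
    y=np.radians(o["tcp_rot"][2]); d=np.array(tgt)-o["ee_pos"]
    return np.round(1000*np.array([d[0]*np.cos(y)+d[1]*np.sin(y), d[0]*np.sin(y)-d[1]*np.cos(y), -d[2]]),1)
def inbase(P):
    d=np.array(P[:2])-BASE[:2]; c,s=np.cos(BASE[2]),np.sin(BASE[2]); return np.round(1000*np.array([c*d[0]+s*d[1],-s*d[0]+c*d[1]]),1)
def fromb(x,y,z): return w(BASE,[[x/1000,y/1000,z/1000]])[0]
E
python3 - <<'E'
from workcell import bot,imaging
from h import *
import cv2
o=bot.get_obs(); print(o["time"],o["ee_pos"],o["tcp_rot"],o["opening"],o["q"])
t=imaging.calibration("top")
# jar lid centre at z=.05, adapter top z .042
T=t["camera_from_world"];C=-T[:3,:3].T@T[:3,3]
for px,z in(((398,213),.05),((234.5,208),.042),((321,144),.01)):
    r=T[:3,:3].T@[(px[0]-t["cx"])/t["fx"],(px[1]-t["cy"])/t["fy"],1]; P=C+r*(z-C[2])/r[2]; print(P,inbase(P))
cv2.imwrite("pics/w1.png",imaging.camera("wrist"))
E
```

```text
1.1 [ 0.53659937 -0.20463685  0.22539401] [-179.62199006    0.22016293   16.39655047] 0.06967256085297507 [-20.95761231   8.67523585  13.47556389  95.20468858   0.16689981
 142.64597455]
[ 0.54217642 -0.2972098   0.05      ] [   6.7 -192.2]
[0.5528808  0.08819924 0.042     ] [-46.4 189.6]
[ 0.72500591 -0.12071431  0.01      ] [157.9  12. ]
```

View pics/w1.png

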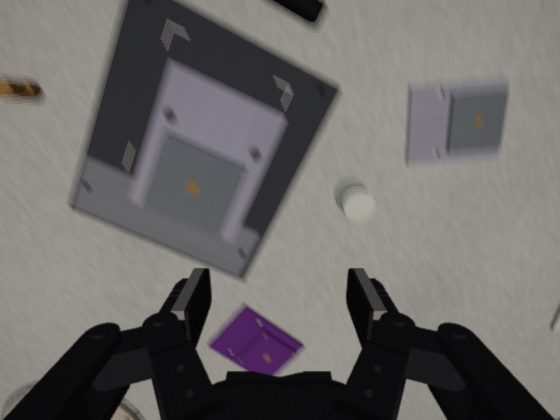

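Emit:
servo_tool(moves=[[[0,0,-0.124,0,0,1.2,7],[0,0,-0.124,0,0,1.2,7],[0,0,-0.124,0,0,1.2,7],[0,0,-0.124,0,0,1.2,7],[0,0,-0.124,0,0,1.2,7],[0,0,-0.124,0,0,1.2,7],[0,0,-0.124,0,0,1.2,7],[0,0,-0.124,0,0,1.2,7],[0,0,-0.124,0,0,1.2,7],[0,0,0,0,0,0,7]]])

```text
time: 1.98
ee_pos: [0.5422, -0.1934, 0.1057]
tcp_rot: [-179.2, -0.5, 81.5]
wrist_force: [0.0, -0.1, -0.9]
opening: 0.0701
```

Run:
```python
from workcell import bot,imaging
from h import *
import cv2
o=bot.get_obs(); print(o["time"],o["ee_pos"],o["tcp_rot"],o["opening"],inbase(o["ee_pos"]))
print(toolvec(o,fromb(-20,-110,60)))
c=imaging.calibration("wrist");R=c["camera_from_world"];C=-R[:3,:3].T@R[:3,3]
print("cam rel", toolvec(o,C))
cv2.imwrite("pics/w2.png",imaging.camera("wrist"))
```

```text
1.9833 [ 0.54222764 -0.19343106  0.10570061] [-179.21257655   -0.49748075   81.5293023 ] 0.07011908180887264 [-10.4 -89.9]
[-19.9 -10.   45.7]
cam rel [  81.3    2.3 -143.7]
```

View pics/w2.png

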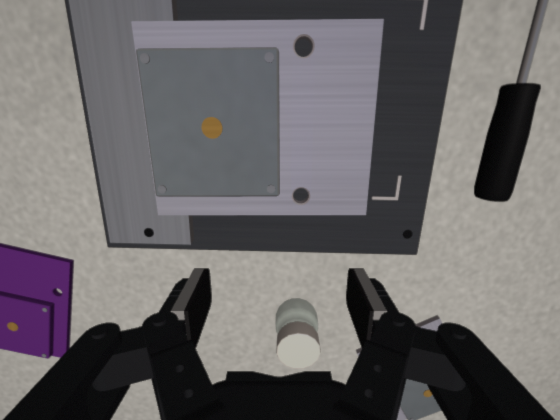

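Run:
```python
from workcell import bot,imaging
from h import *
c=imaging.calibration("wrist")
b,rb=fit([(c,[[110,-120,12],[-160,-120,12],[83,-68,12]],[(417,254),(108,246),(400,198)])])
k,rk=fit([(c,[[80,65,30],[80,-65,30],[-80,-65,30],[-80,65,30],[30,50,30],[30,-50,30]],[(383,19),(366,215),(158,216),(132,21),(303,46),(301,195)])])
for p,r in((b,rb),(k,rk)): print(p[:2]*1000,np.degrees(p[2]),np.round(r,1))
d=k[:2]-b[:2];cc,s=np.cos(b[2]),np.sin(b[2]);print(cc*d[0]+s*d[1],-s*d[0]+cc*d[1])
```

```text
[ 569.95105034 -108.65475454] -10.625844150434109 [ 0.8  1.8  0.5 -0.2 -4.1 -0.9]
[ 539.84746661 -118.60104288] -8.611229525796897 [-0.2  0.  -0.7 -1.1  0.7 -1.9  0.1  0.6  0.4  0.4 -0.4  0.1]
-0.027753332901341226 -0.015326673413553133
```

Emit:
servo_tool(moves=[[[-0.014,-0.009,0.017,-0.7,-0.4,1.2,7],[0,0,0,-0.7,-0.3,1.2,7],[0,0,0,-0.6,-0.3,1.2,7],[0,0,0,0,0,0.9,7],[0,0,0,0,0,0,7]]])

```text
time: 2.45
ee_pos: [0.5295, -0.2132, 0.0619]
tcp_rot: [179.8, 0.1, 79.3]
wrist_force: [0.1, -0.1, -0.7]
opening: 0.0703
```

Run:
```python
from workcell import bot,imaging
from h import *
c=imaging.calibration("wrist");o=bot.get_obs();print(c["fx"],c["cx"],c["cy"])
y=np.radians(o["tcp_rot"][2]); tx=np.array([np.cos(y),np.sin(y),0]);ty=np.array([np.sin(y),-np.cos(y),0]);tz=np.array([0,0,-1])
for b in (0,-6,-10,-13,-20):
  print(b,proj(c,np.array([o["ee_pos"]+(sx*tx+sy*ty+b*tz)/1000 for sx in(-11,11) for sy in(-35,35)])).round().tolist())
```

```text
300.38082525086725 278.3760675785887 214.60615625948995
0 [[215.0, 292.0], [342.0, 291.0], [212.0, 256.0], [344.0, 255.0]]
-6 [[212.0, 298.0], [344.0, 298.0], [209.0, 261.0], [347.0, 261.0]]
-10 [[211.0, 303.0], [345.0, 302.0], [207.0, 265.0], [349.0, 265.0]]
-13 [[209.0, 306.0], [347.0, 306.0], [206.0, 268.0], [350.0, 267.0]]
-20 [[206.0, 315.0], [350.0, 315.0], [203.0, 275.0], [353.0, 275.0]]
```

Emit:
servo_tool(moves=[[[0,0,-0.02,0,0,1.3,7],[0,0,0,0,0,1.3,7],[0,0,0,0,0,1.3,7],[0,0,0,0,0,1.1,7],[0,0,0,0,0,0,7]]])

```text
time: 2.87
ee_pos: [0.5307, -0.2136, 0.0099]
tcp_rot: [179.7, 0.0, 80.1]
wrist_force: [-1.0, 0.7, 0.5]
opening: 0.0699
```

Run:
```python
from workcell import bot,imaging
from h import *
import cv2
o=bot.get_obs(); print(o["time"],o["ee_pos"],o["tcp_rot"],o["wrist_force"],inbase(o["ee_pos"]))
cv2.imwrite("pics/w3.png",imaging.camera("wrist"))
```

```text
2.8667 [ 0.53065898 -0.2136291   0.00989422] [1.79710418e+02 2.71927041e-02 8.01422588e+01] [-0.96151758  0.70150666  0.53309014] [ -18.5 -111.7]
```

View pics/w3.png

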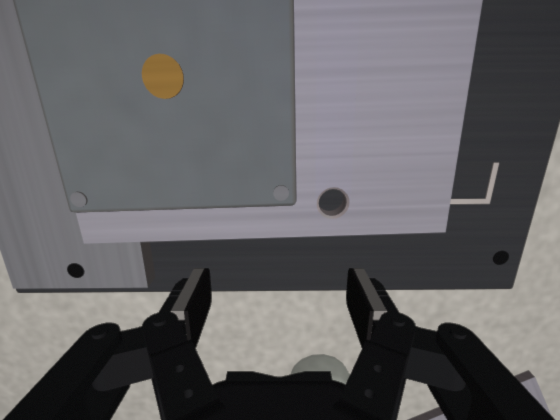

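Emit:
servo_tool(moves=[[[0,0,0,0.8,0,0,7],[0,0,0,0.8,0,0,7],[0,0,0,0.3,0,0,7],[0,0,0,0.3,0,0,7],[0,0,0,0.3,0,0,7],[0,0,0,0,0,0,7]]])

```text
time: 3.42
ee_pos: [0.5374, -0.1869, 0.0139]
tcp_rot: [179.4, 0.1, 80.1]
wrist_force: [-0.7, -0.3, -0.4]
opening: 0.0703
```

```bash
cat > look.py <<'E'
import sys,cv2
from workcell import bot,imaging
from h import *
n=sys.argv[1]; o=bot.get_obs(); print(o["time"],o["ee_pos"].round(4),o["tcp_rot"].round(1),o["wrist_force"].round(1),inbase(o["ee_pos"]))
for v in sys.argv[2:]:
    a=imaging.camera(v); 
    if v=="top": a=cv2.resize(a[140:290,225:385],None,fx=4,fy=4,interpolation=cv2.INTER_CUBIC)
    if v=="scene": a=cv2.resize(a[190:290,175:325],None,fx=5,fy=5,interpolation=cv2.INTER_CUBIC)
    cv2.imwrite(f"pics/{v}_{n}.png",a)
E
python3 look.py a wrist scene
```

```text
3.4167 [ 0.5374 -0.1869  0.0139] [1.794e+02 1.000e-01 8.010e+01] [-0.7 -0.3 -0.4] [-16.2 -84.3]
```

View pics/wrist_a.png

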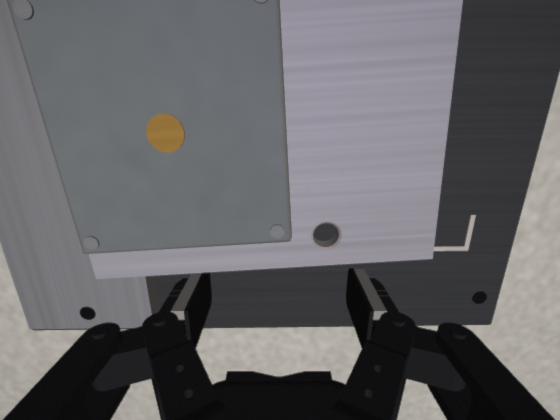

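View pics/scene_a.png

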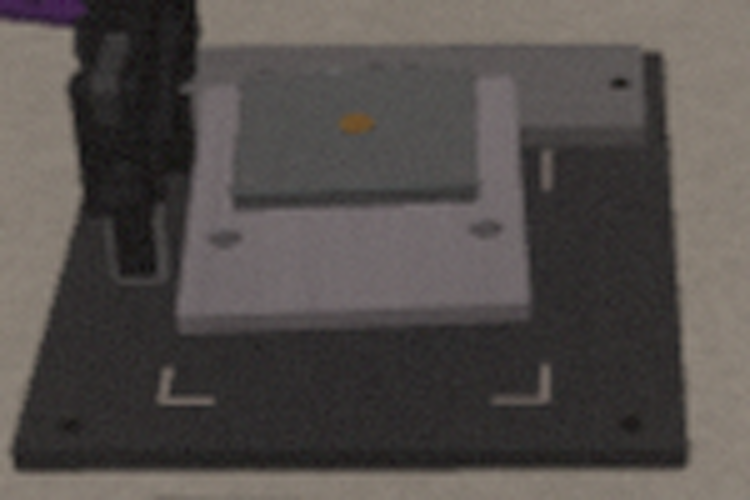

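Run:
```python
from workcell import bot,imaging
from h import *
c=imaging.calibration("wrist");s=imaging.calibration("scene")
sp=lambda a:np.array(a)/5+[175,190]-.4
L=[[80,65,30],[80,-65,30],[30,50,30],[30,-50,30]]
for obs in ([(s,L,sp([(530,309),(178,319),(486,229),(225,238)]))],[(c,[[80,-65,30],[-80,-65,30],[30,-50,30]],[(434,259),(95,278),(326,234)])]):
  k,r=fit(obs); print(k[:2]*1000,np.degrees(k[2]),r.round(1),inbase(k[:2]))
b,r=fit([(c,[[110,-120,12],[-160,-120,12],[83,-68,12]],[(491,325),(30,329),(468,248)])]);print(b[:2]*1000,np.degrees(b[2]),r.round(1))
# project finger tip corners
o=bot.get_obs();y=np.radians(o["tcp_rot"][2]); tx=np.array([np.cos(y),np.sin(y),0]);ty=np.array([np.sin(y),-np.cos(y),0]);tz=np.array([0,0,-1])
P=lambda sx,sy,b:o["ee_pos"]+(sx*tx+sy*ty+b*tz)/1000
print(proj(s,np.array([P(11,35,-11),P(11,49,-11),P(-11,49,-11)]))*5-[875,950])
```

```text
[ 541.65812116 -106.10382757] -6.751020569711202 [ 0.2 -0.4 -0.4 -0.   0.1  0.2  0.1  0.1] [-25.4  -3.8]
[ 539.88329316 -108.96205914] -6.5552509609421215 [-1.6 -0.8  1.  -0.5  0.1  1.1] [-26.6  -7. ]
[ 568.22374415 -108.48093562] -10.224393961298095 [ 1.2  2.5  0.3 -0.3 -3.1 -0.8]
[[164.75179733 265.96614532]
 [159.58564073 287.88286522]
 [101.17863388 287.91600588]]
```

Emit:
servo_tool(moves=[[[0,0,0,0.1,0,0.2,7],[0,0,0,0.1,0,0.1,7],[0,0,0,0.1,0,0,7],[0,0,0,0.1,0,0,7],[0,0,0,0.1,0,0,7],[0,0,0,0.1,0,0,7],[0,0,0,0.1,0,0,7],[0,0,0,0.1,0,0,7]]])

```text
time: 4.18
ee_pos: [0.5396, -0.1812, 0.0119]
tcp_rot: [179.3, 0.3, 80.0]
wrist_force: [0.3, -2.4, 0.4]
opening: 0.0701
```

```bash
python3 look.py b wrist scene
```

```text
4.1833 [ 0.5396 -0.1812  0.0119] [179.3   0.3  80. ] [ 0.3 -2.4  0.4] [-15.  -78.2]
```

View pics/wrist_b.png

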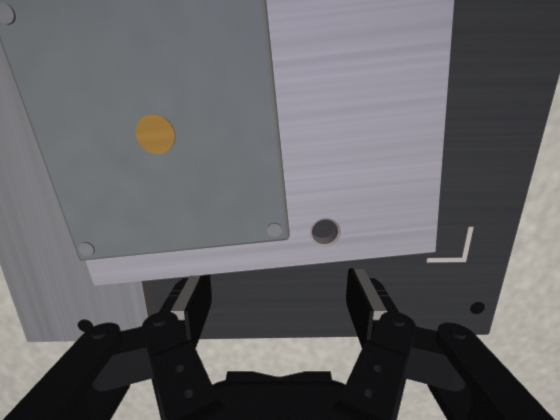

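View pics/scene_b.png

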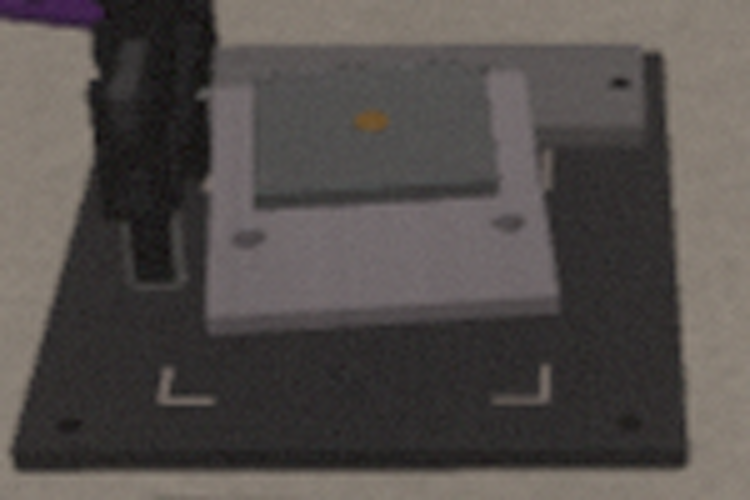

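Run:
```python
from workcell import bot,imaging
from h import *
c=imaging.calibration("wrist");s=imaging.calibration("scene")
sp=lambda a:np.array(a)/5+[175,190]-.4
L=[[80,65,30],[80,-65,30],[30,50,30],[30,-50,30]]
for obs in ([(s,L,sp([(558,298),(208,321),(509,222),(248,238)]))],[(c,[[80,-65,30],[-80,-65,30],[30,-50,30]],[(435,251),(92,285),(325,231)])]):
  k,r=fit(obs); print(k[:2]*1000,np.degrees(k[2]),r.round(1),inbase(k[:2]))
b,r=fit([(c,[[110,-120,12],[-160,-120,12],[83,-68,12]],[(491,334),(30,342),(465,260)])]);print(b[:2]*1000,np.degrees(b[2]),r.round(1),inbase(b))
```

```text
[540.56361525 -98.87607269] -3.824615388083239 [ 0.4 -0.1 -0.3 -0.2 -0.1  0.1  0.   0.2] [-27.6   3.1]
[ 539.12502319 -101.07059758] -4.092635295564171 [-0.4 -0.3  1.8 -0.7 -0.5  0.6] [-28.7   0.7]
[ 568.77345352 -108.51736121] -10.031326663625906 [ 0.6  3.5  0.3 -0.2 -1.1 -1.1] [ 1.8 -1.7]
```

Emit:
servo_tool(moves=[[[0,0,0,-0.5,0,0,7],[0,0,0,-1,0,0,7],[0,0,0,0,0,-2.5,7],[0,0,0,0,0,-3,7],[0,0,0,0,0,-3,7],[0,0,-0.12,0,0,-1.5,7],[0,0,-0.12,0,0,0,7],[0,0,-0.12,0,0,0,7],[0,0,-0.12,0,0,0,7],[0,0,-0.12,0,0,0,7],[0,0,-0.12,0,0,0,7],[0,0,-0.12,0,0,0,7]]])

```text
time: 5.28
ee_pos: [0.5317, -0.1997, 0.1141]
tcp_rot: [179.7, 0.1, 129.8]
wrist_force: [0.5, -0.7, 0.3]
opening: 0.0699
```

Emit:
servo_tool(moves=[[[0,0,-0.12,0,0,0,7],[0,0,-0.12,0,0,0,7],[0,0,-0.12,0,0,0,7],[0,0,-0.12,0,0,0,7],[0,0,-0.12,0,0,0,7],[0,0,-0.1,0,0,0,7],[0,0,0,0,0,0,7]]])

```text
time: 5.87
ee_pos: [0.5293, -0.2031, 0.1124]
tcp_rot: [179.6, 0.1, 172.0]
wrist_force: [0.0, -0.8, -0.4]
opening: 0.0699
```

```bash
python3 look.py c top
python3 - <<'E'
from workcell import bot
from h import *
print(toolvec(bot.get_obs(),fromb(-135,2,60)))
E
```

```text
5.8667 [ 0.5293 -0.2031  0.1124] [1.796e+02 1.000e-01 1.720e+02] [ 0.  -0.8 -0.4] [ -21.5 -101.5]
[111.3 105.9  52.3]
```

View pics/top_c.png

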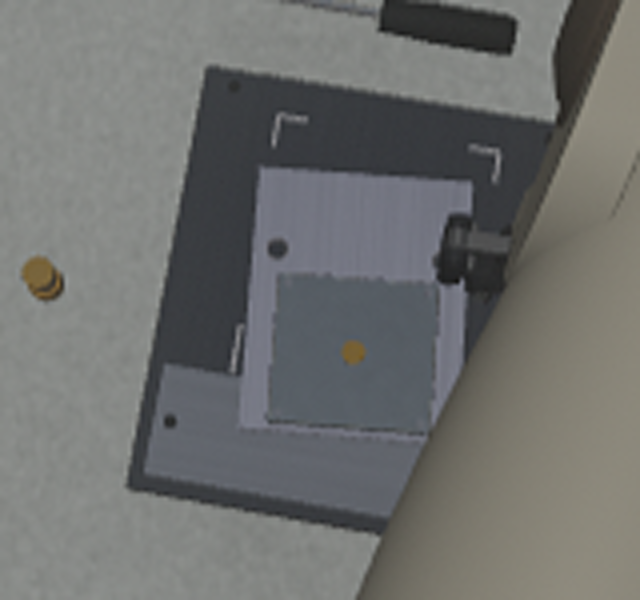

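Emit:
servo_tool(moves=[[[0,0,0.026,2.8,2.6,0,7],[0,0,0,2.8,2.6,0,7],[0,0,0,2.8,2.6,0,7],[0,0,0,2.7,2.7,0,7],[0,0,0,0,0,2,7],[0,0,0,0,0,2,7],[0,0,0,0,0,1,7],[0,0,0,0,0,0,7]]])

```text
time: 6.58
ee_pos: [0.4333, -0.0775, 0.0591]
tcp_rot: [179.4, -0.1, 168.1]
wrist_force: [-0.0, 0.2, 0.6]
opening: 0.0702
```

```bash
python3 look.py d wrist
python3 - <<'E'
from workcell import bot
from h import *
print(toolvec(bot.get_obs(),fromb(-135,2,15)))
E
```

```text
6.5833 [ 0.4333 -0.0775  0.0591] [ 1.794e+02 -1.000e-01  1.681e+02] [-0.   0.2  0.6] [-137.     6.4]
[-1.8 -4.2 45. ]
```

View pics/wrist_d.png

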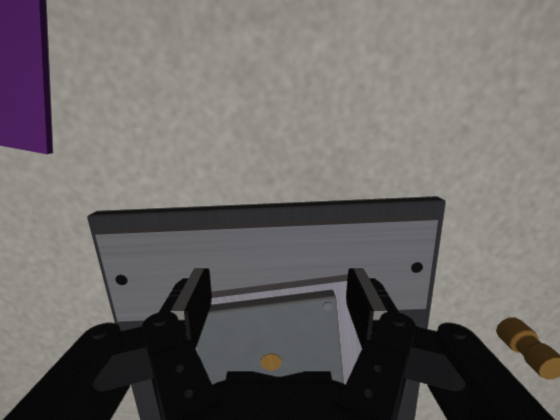

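Emit:
servo_tool(moves=[[[0,0,-0.042,-0.1,-0.3,1.2,7],[0,0,0,0,0,1.2,7],[0,0,0,0,0,1.2,7],[0,0,0,0,0,0.7,7],[0,0,0,0,0,0,7]]])

```text
time: 7.05
ee_pos: [0.4365, -0.0823, 0.0173]
tcp_rot: [179.4, 0.1, 170.0]
wrist_force: [-0.5, 0.6, -0.1]
opening: 0.0699
```

Emit:
servo_tool(moves=[[[0,0,0,0,0,0.1,7],[0,0,0,0,0,0.1,7],[0,0,0,0,0,0.1,7]]])

```text
time: 7.3
ee_pos: [0.4367, -0.0825, 0.0146]
tcp_rot: [179.4, 0.1, 169.9]
wrist_force: [-4.4, 1.7, 13.0]
opening: 0.0701
```

```bash
python3 look.py e scene top
```

```text
7.3 [ 0.4367 -0.0825  0.0146] [1.794e+02 1.000e-01 1.699e+02] [-4.4  1.7 13. ] [-132.8    2.1]
```

View pics/top_e.png

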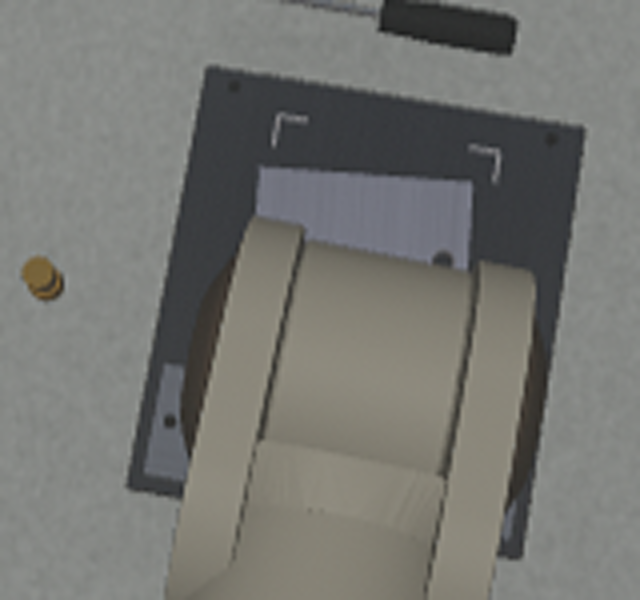

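Emit:
servo_tool(moves=[[[0,0,-0.009,0,0,-0.2,7],[0,0,0,-0.2,0,0,7],[0,0,0,-0.2,0,0,7],[0,0,0,-0.12,0,0,7],[0,0,0,-0.12,0,0,7],[0,0,0,-0.12,0,0,7],[0,0,0,-0.12,0,0,7],[0,0,0,-0.12,0,0,7],[0,0,0,-0.12,0,0,7],[0,0,0,-0.12,0,0,7],[0,0,0,-0.12,0,0,7]]])

```text
time: 8.32
ee_pos: [0.45, -0.0839, 0.0174]
tcp_rot: [179.3, -0.1, 170.5]
wrist_force: [-4.4, 1.5, 3.2]
opening: 0.0701
```

```bash
python3 look.py f scene
```

```text
8.3167 [ 0.45   -0.0839  0.0174] [ 1.793e+02 -1.000e-01  1.705e+02] [-4.4  1.5  3.2] [-119.4    2.9]
```

View pics/scene_f.png

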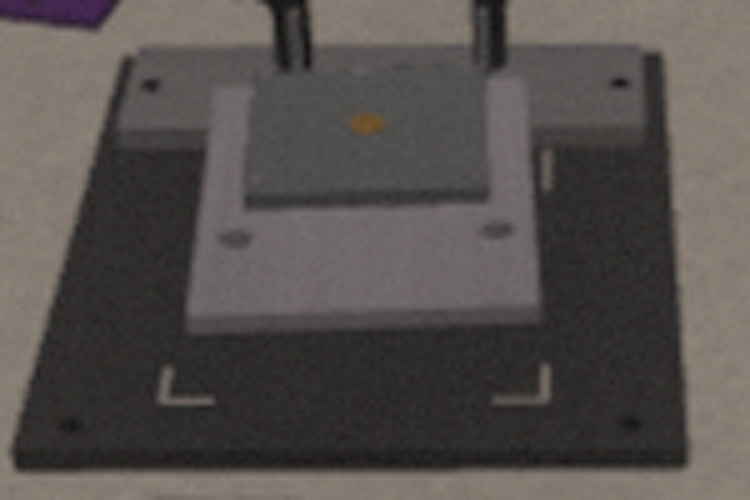

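Emit:
servo_tool(moves=[[[0,0,0,-0.12,0,0,7],[0,0,0,-0.12,0,0,7],[0,0,0,-0.12,0,0,7],[0,0,0,-0.12,0,0,7]]])

```text
time: 8.7
ee_pos: [0.4551, -0.0847, 0.0173]
tcp_rot: [179.3, -0.1, 170.5]
wrist_force: [-3.9, 0.8, 1.4]
opening: 0.07
```

```bash
python3 look.py g scene
```

```text
8.7 [ 0.4551 -0.0847  0.0173] [ 1.793e+02 -1.000e-01  1.705e+02] [-3.9  0.8  1.4] [-114.3    3. ]
```

View pics/scene_g.png

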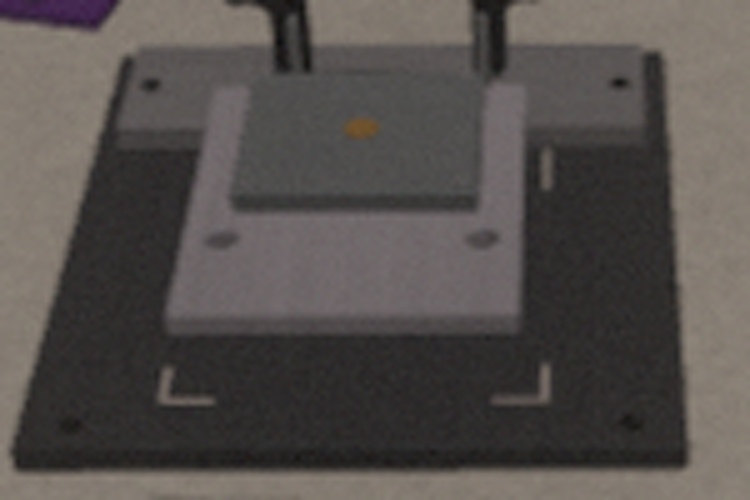

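```bash
cat > sc.py <<'E'
import sys
from workcell import bot,imaging
from h import *
s=imaging.calibration("scene")
sp=lambda a:np.array(a)/5+[175,190]-.4
L=[[80,65,30],[80,-65,30],[30,50,30],[30,-50,30]]
v=np.array(list(map(float,sys.argv[1:]))).reshape(4,2)
k,r=fit([(s,L,sp(v))])
b=np.array([.5695,-.1053,np.radians(-9.77)])
d=k[:2]-b[:2];c,n=np.cos(b[2]),np.sin(b[2])
print("rel",np.round(1000*np.array([c*d[0]+n*d[1],-n*d[0]+c*d[1]]),1),np.degrees(k[2]-b[2]).round(2),r.round(1))
E
python3 sc.py 522 318 166 320 482 239 221 239
```

```text
rel [-24.   -5.6] 0.49 [-0.2 -0.1 -0.1 -0.   0.2 -0.1  0.1  0.3]
```

Emit:
servo_tool(moves=[[[0,0,0,0.5,0,0,7],[0,0,0,1,0,0,7],[0,0,0,0,0,-3,7],[0,0,0,0,0,-3,7],[0,0,0,0,0,-3,7],[0,0,0.12,0,2,0,7],[0,0,0.12,0,2,0,7],[0,0,0.12,0,2,0,7],[0,0,0.12,0,2,0,7],[0,0,0.12,-0.5,1,0,7],[0,0,0.12,-0.5,1,0,7],[0,0,0.12,-0.5,1,0,7]]])

```text
time: 9.75
ee_pos: [0.4951, 0.0042, 0.1142]
tcp_rot: [179.2, -0.1, 120.7]
wrist_force: [-0.2, -0.7, 0.4]
opening: 0.0698
```

Emit:
servo_tool(moves=[[[0,0,0.12,0,0,0,7],[0,0,0.12,0,0,0,7],[0,0,0.12,0,0,0,7],[0,0,0.12,0,0,0,7],[0,0,0.12,0,0,0,7],[0,0,0.1,0,0,0,7],[0,0,0,0,0,0,7]]])

```text
time: 10.33
ee_pos: [0.4944, 0.0044, 0.1147]
tcp_rot: [179.1, -0.6, 78.4]
wrist_force: [-0.5, -0.3, -0.2]
opening: 0.0697
```

```bash
python3 look.py h
python3 - <<'E'
from workcell import bot
from h import *
print(toolvec(bot.get_obs(),fromb(-52,-105,60)))
E
```

```text
10.3333 [0.4944 0.0044 0.1147] [179.1  -0.6  78.4] [-0.5 -0.3 -0.2] [-90.2  97.4]
[-200.9   45.6   54.7]
```

Emit:
servo_tool(moves=[[[0.015,-0.01,-0.037,-3.3,0.7,0,7],[0,0,0,-3.3,0.7,0,7],[0,0,0,-3.3,0.7,0,7],[0,0,0,-3.3,0.7,0,7],[0,0,0,-3.3,0.7,0,7],[0,0,0,-3.3,0.7,0,7],[0,0,0,0,0,0,7]]])

```text
time: 10.92
ee_pos: [0.5027, -0.2046, 0.1159]
tcp_rot: [179.7, 0.1, 82.5]
wrist_force: [0.4, 0.4, -0.3]
opening: 0.0698
```

```bash
python3 look.py i wrist
python3 - <<'E'
from workcell import bot
from h import *
print(toolvec(bot.get_obs(),fromb(-52,-105,18)))
E
```

```text
10.9167 [ 0.5027 -0.2046  0.1159] [1.797e+02 1.000e-01 8.250e+01] [ 0.4  0.4 -0.3] [ -47.5 -107.5]
[ 0.8 -3.9 97.9]
```

View pics/wrist_i.png

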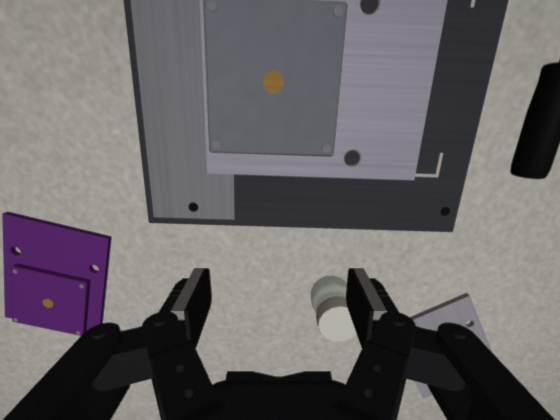

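Emit:
servo_tool(moves=[[[0,0,0.035,0,-0.4,2.2,7],[0,0,0,0,0,2.2,7],[0,0,0,0,0,2.2,7],[0,0,0,0,0,1.5,7],[0,0,0,0,0,1,7],[0,0,0,0,0,0.5,7],[0,0,0,0,0,0,7]]])

```text
time: 11.55
ee_pos: [0.4982, -0.1997, 0.0182]
tcp_rot: [179.4, 0.1, 81.3]
wrist_force: [-0.6, -0.3, 0.4]
opening: 0.0698
```

```bash
python3 look.py j wrist
```

```text
11.55 [ 0.4982 -0.1997  0.0182] [1.794e+02 1.000e-01 8.130e+01] [-0.6 -0.3  0.4] [ -52.8 -103.4]
```

View pics/wrist_j.png

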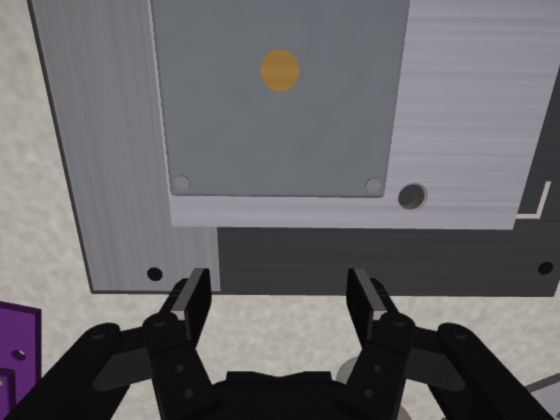

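Emit:
servo_tool(moves=[[[0,0,0.009,0.5,0,0.1,7],[0,0,0,0.5,0,0,7],[0,0,0,0.4,0,0,7],[0,0,0,0.12,0,0,7],[0,0,0,0.12,0,0,7],[0,0,0,0.12,0,0,7],[0,0,0,0.12,0,0,7],[0,0,0,0.12,0,0,7],[0,0,0,0.12,0,0,7]]])

```text
time: 12.35
ee_pos: [0.5049, -0.177, 0.0226]
tcp_rot: [179.0, 0.2, 80.9]
wrist_force: [0.4, -1.0, 0.6]
opening: 0.07
```

```bash
python3 look.py k scene wrist
```

```text
12.35 [ 0.5049 -0.177   0.0226] [179.    0.2  80.9] [ 0.4 -1.   0.6] [-49.9 -79.8]
```

View pics/scene_k.png

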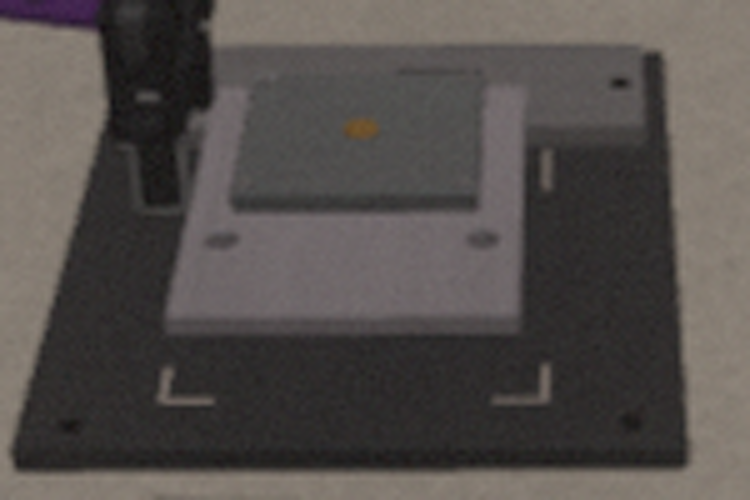

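View pics/wrist_k.png

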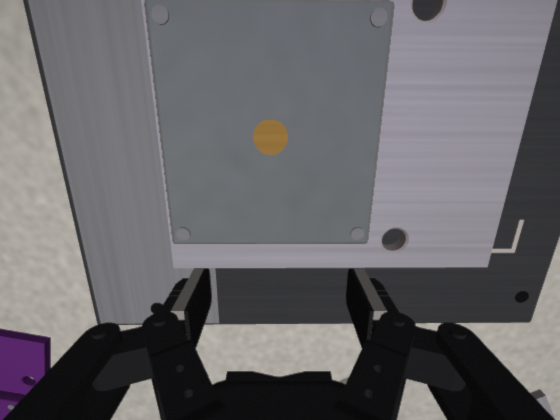

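Emit:
servo_tool(moves=[[[0.017,0,0,-0.4,0,0,7],[0,0,0,-0.4,0,0,7],[0,0,0,0,0,0.3,7],[0,0,0,0,0,0.2,7],[0,0,0,0,0,0,7]]])

```text
time: 12.87
ee_pos: [0.5034, -0.1862, 0.0169]
tcp_rot: [-179.9, 0.2, 80.8]
wrist_force: [0.4, -1.1, -0.8]
opening: 0.07
```

Emit:
servo_tool(moves=[[[0,0,0,0.15,0,0.03,7],[0,0,0,0.15,0,0.03,7],[0,0,0,0.12,0,0.03,7],[0,0,0,0.12,0,0.03,7],[0,0,0,0.12,0,0.03,7],[0,0,0,0.12,0,0.03,7],[0,0,0,0.12,0,0.03,7]]])

```text
time: 13.45
ee_pos: [0.5049, -0.1773, 0.0147]
tcp_rot: [-179.9, 0.3, 80.8]
wrist_force: [-0.4, -4.3, 2.7]
opening: 0.0697
```

```bash
python3 look.py l wrist
```

```text
13.45 [ 0.5049 -0.1773  0.0147] [-179.9    0.3   80.8] [-0.4 -4.3  2.7] [-49.9 -80.1]
```

View pics/wrist_l.png

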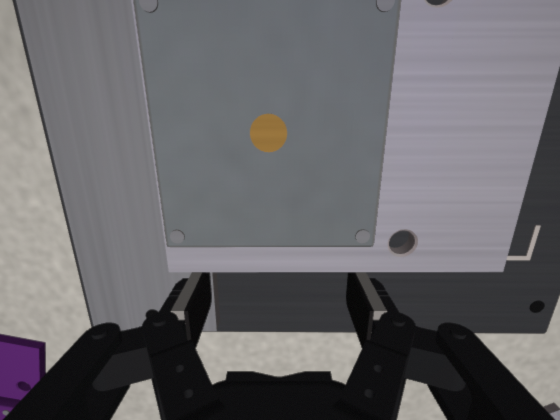

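Emit:
servo_tool(moves=[[[0,0,0,0,0,-0.12,7],[0,0,0,0.12,0,0.01,7],[0,0,0,0.12,0,0.01,7],[0,0,0,0.12,0,0.01,7],[0,0,0,0.12,0,0.01,7],[0,0,0,0,0,0,7]]])

```text
time: 14.0
ee_pos: [0.5058, -0.1724, 0.0159]
tcp_rot: [-179.9, 0.3, 80.8]
wrist_force: [-0.6, -3.0, 1.4]
opening: 0.07
```

```bash
python3 look.py m wrist scene
```

```text
14.0 [ 0.5058 -0.1724  0.0159] [-179.9    0.3   80.8] [-0.6 -3.   1.4] [-49.8 -75.2]
```

View pics/scene_m.png

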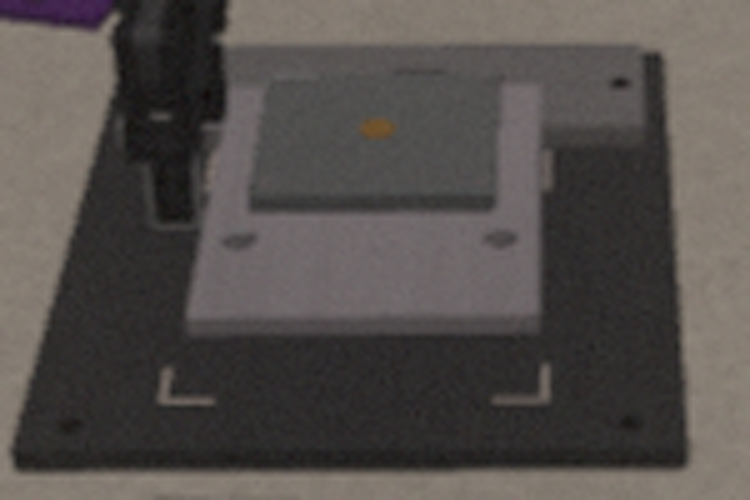

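View pics/wrist_m.png

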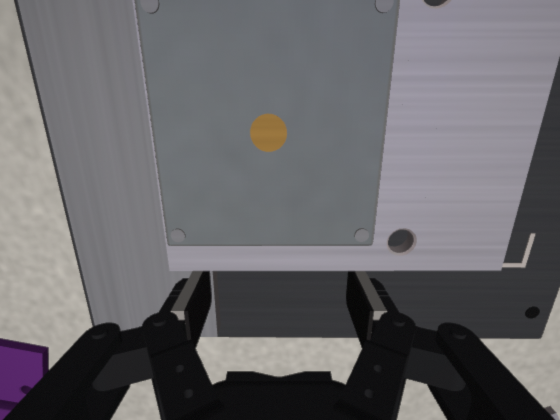

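```bash
python3 sc.py 541 319 187 321 500 239 239 240
python3 - <<'E'
from workcell import bot,imaging
from h import *
c=imaging.calibration("wrist")
k,r=fit([(c,[[80,-65,30],[-80,-65,30],[30,-50,30]],[(502,270),(169,270),(401,240)])]); print(k[:2],np.degrees(k[2]),r.round(1))
b,r=fit([(c,[[110,-120,12],[-83,-120,12],[83,-68,12]],[(548,338),(217,337),(527,265)])]);print(b[:2]*1000,np.degrees(b[2]),r.round(1))
d=k[:2]-b[:2];cc,s=np.cos(b[2]),np.sin(b[2]);print(cc*d[0]+s*d[1],-s*d[0]+cc*d[1])
E
```

```text
rel [-23.5   1.4] 0.71 [-0.  -0.3 -0.4 -0.   0.3 -0.   0.1  0.3]
[ 0.54495988 -0.10204224] -9.088040087431477 [-1.  -0.9  0.5 -0.2  0.3  0.8]
[ 569.94123598 -107.88543501] -9.721048708828055 [-0.7  1.4  9.5 -0.1 -0.4 -3.2]
-0.025609297507304847 0.0015411561681416813
```

Emit:
servo_tool(moves=[[[0,0,0,-0.3,0,0,7],[0,0,0,-1,0,0,7],[0,0,0,-1,0,-1.5,7],[0,0,0,0,0,-3,7],[0,0,0,0,0,-3,7],[0,0,-0.12,0,0,-2,7],[0,0,-0.12,0,0,0,7],[0,0,-0.12,0,0,0,7],[0,0,-0.12,0,0,0,7],[0,0,-0.12,0,0,0,7],[0,0,-0.12,0,0,0,7],[0,0,-0.12,0,0,0,7]]])

```text
time: 15.1
ee_pos: [0.5, -0.1998, 0.1135]
tcp_rot: [-179.9, -0.3, 130.7]
wrist_force: [0.6, 0.0, 0.3]
opening: 0.0702
```

Emit:
servo_tool(moves=[[[0,0,-0.12,0,0,0,7],[0,0,-0.12,0,0,0,7],[0,0,-0.12,0,0,0,7],[0,0,-0.12,0,0,0,7],[0,0,-0.12,0,0,0,7],[0,0,-0.08,0,0,0,7],[0,0,0,0,0,0,7]]])

```text
time: 15.68
ee_pos: [0.4987, -0.2032, 0.1122]
tcp_rot: [179.7, -0.4, 171.6]
wrist_force: [-0.1, -0.6, 0.4]
opening: 0.0698
```

```bash
python3 look.py n top
python3 - <<'E'
from workcell import bot
from h import *
print(toolvec(bot.get_obs(),fromb(-130,0,60)))
E
```

```text
15.6833 [ 0.4987 -0.2032  0.1122] [179.7  -0.4 171.6] [-0.1 -0.6  0.4] [ -51.7 -106.7]
[ 76.6 107.9  52.1]
```

View pics/top_n.png

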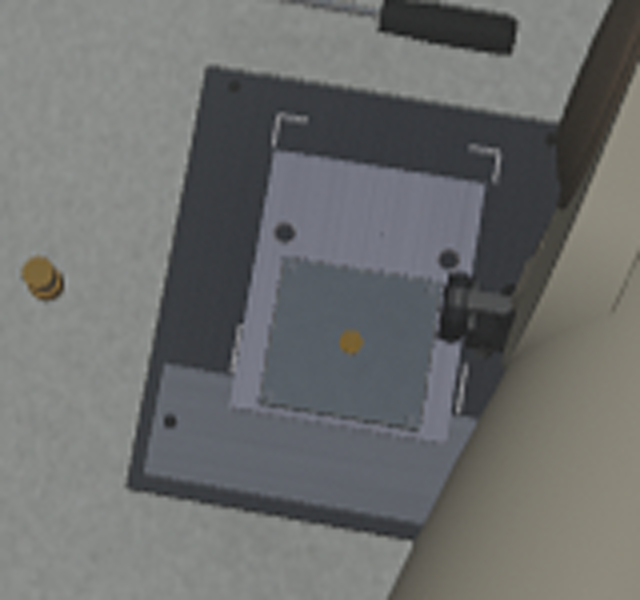

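```bash
cat > tc.py <<'E'
import sys
from workcell import bot,imaging
from h import *
t=imaging.calibration("top")
v=np.array(list(map(float,sys.argv[2:]))).reshape(-1,2)
L=[[80,65,30],[80,-65,30],[-80,65,30],[30,50,30],[30,-50,30],[-80,-65,30]][:len(v)]
if sys.argv[1]!="30": 
    for l in L:l[2]=float(sys.argv[1])
k,r=fit([(t,L,v/4+[225,140]-.375)])
b=np.array([.5656,-.1079,np.radians(-9.33)])
d=k[:2]-b[:2];c,n=np.cos(b[2]),np.sin(b[2])
print("rel",np.round(1000*np.array([c*d[0]+n*d[1],-n*d[0]+c*d[1]]),1),np.degrees(k[2]-b[2]).round(2),r.round(1))
E
python3 tc.py 30 272 150 485 183 230 407 285 232 449 259 447 441
```

```text
rel [-21.8   1.6] 0.58 [ 0.3 -0.1 -0.  -0.2 -0.   0.  -0.2  0.1 -0.1 -0.2  0.1  0.4]
```

Emit:
servo_tool(moves=[[[0,-0.006,0.018,1.9,2.7,0,7],[0,0,0,1.9,2.7,0,7],[0,0,0,1.9,2.7,0,7],[0,0,0,1.9,2.7,0,7],[0,0,0,0,0,2.4,7],[0,0,0,0,0,2.4,7],[0,0,0,0,0,0,7]]])

```text
time: 16.32
ee_pos: [0.44, -0.081, 0.063]
tcp_rot: [179.5, 0.1, 168.7]
wrist_force: [-0.8, 0.6, -0.5]
opening: 0.0699
```

```bash
python3 look.py o
python3 - <<'E'
from workcell import bot
from h import *
print(toolvec(bot.get_obs(),fromb(-130,0,17)))
E
```

```text
16.3167 [ 0.44  -0.081  0.063] [1.795e+02 1.000e-01 1.687e+02] [-0.8  0.6 -0.5] [-129.8    4.1]
[ 0.1 -4.1 46. ]
```

Emit:
servo_tool(moves=[[[0,0,-0.031,0,-0.4,1.2,7],[0,0,0,0,0,1.2,7],[0,0,0,0,0,1.2,7],[0,0,0,0,0,0.7,7],[0,0,0,0,0,0.2,7],[0,0,0,0,0,0,7]]])

```text
time: 16.82
ee_pos: [0.4403, -0.0858, 0.0177]
tcp_rot: [179.5, 0.1, 169.8]
wrist_force: [-0.3, 0.4, 0.7]
opening: 0.0699
```

Emit:
servo_tool(moves=[[[0.009,0,-0.01,-0.3,0,0.1,7],[0,0,0,-0.3,0,0,7],[0,0,0,-0.2,0,0,7],[0,0,0,-0.12,0,0,7],[0,0,0,-0.12,0,0,7],[0,0,0,-0.12,0,0,7],[0,0,0,-0.12,0,0,7],[0,0,0,-0.12,0,0,7],[0,0,0,-0.12,0,0,7],[0,0,0,-0.12,0,0,7]]])

```text
time: 17.65
ee_pos: [0.4577, -0.0887, 0.0187]
tcp_rot: [-179.9, 0.1, 170.3]
wrist_force: [-5.4, 0.2, 3.7]
opening: 0.0701
```

```bash
python3 look.py p scene
```

```text
17.65 [ 0.4577 -0.0887  0.0187] [-1.799e+02  1.000e-01  1.703e+02] [-5.4  0.2  3.7] [-111.    -0.5]
```

View pics/scene_p.png

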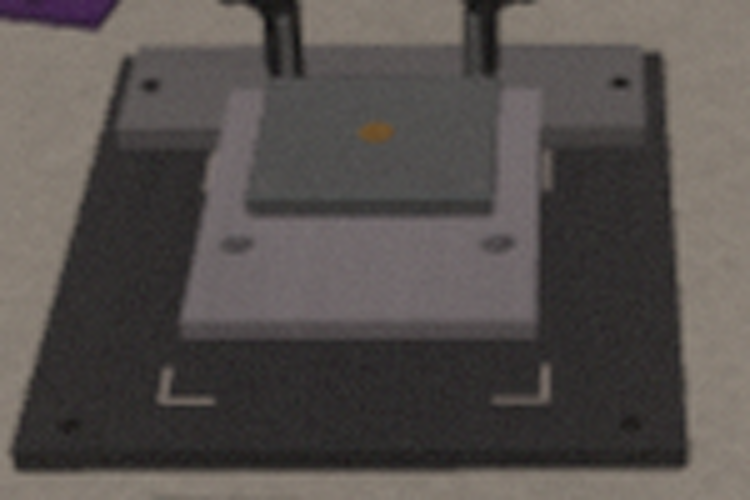

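Emit:
servo_tool(moves=[[[0,0,0,-0.12,0,0.05,7],[0,0,0,-0.12,0,0.02,7],[0,0,0,-0.12,0,0.02,7],[0,0,0,-0.12,0,0,7],[0,0,0,-0.12,0,0,7],[0,0,0,-0.12,0,0,7],[0,0,0,-0.12,0,0,7],[0,0,0,-0.12,0,0,7],[0,0,0,-0.12,0,0,7]]])

```text
time: 18.45
ee_pos: [0.4673, -0.0904, 0.0181]
tcp_rot: [-179.9, -0.1, 170.3]
wrist_force: [-4.8, 0.7, 3.0]
opening: 0.0701
```

```bash
python3 look.py q scene top
```

```text
18.45 [ 0.4673 -0.0904  0.0181] [-1.799e+02 -1.000e-01  1.703e+02] [-4.8  0.7  3. ] [-101.2   -0.6]
```

View pics/scene_q.png

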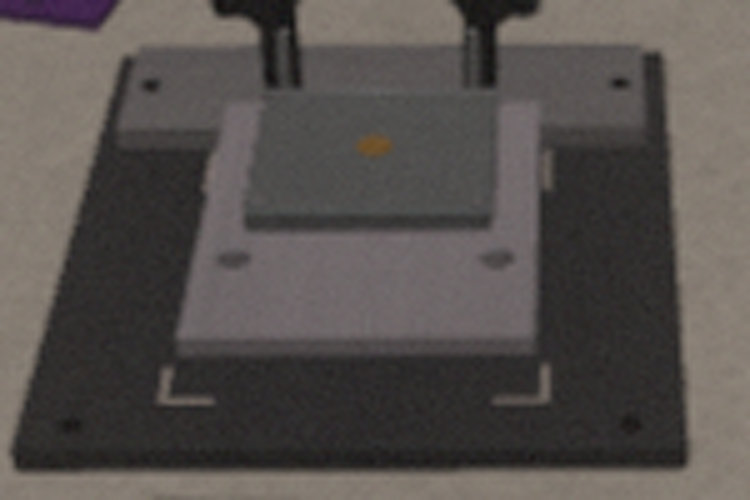

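View pics/top_q.png

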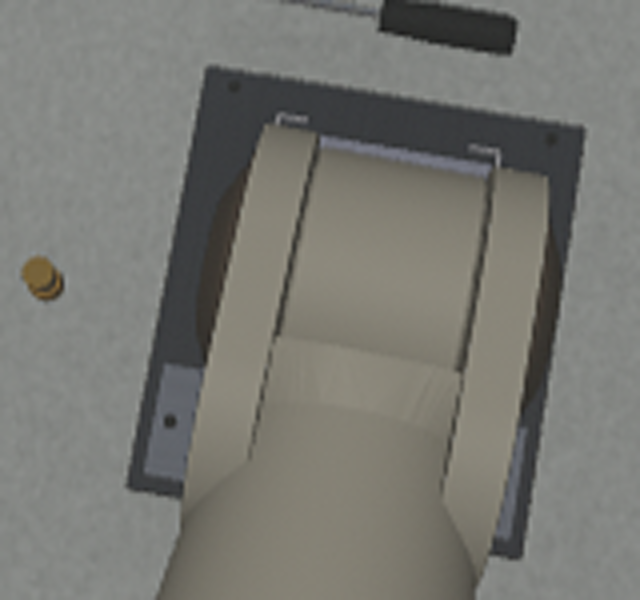

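```bash
python3 sc.py 537 342 178 345 497 258 234 259
```

```text
rel [-10.2   0.5] 0.51 [ 0.1 -0.3 -0.1 -0.4  0.2  0.3 -0.1  0.5]
```

Emit:
servo_tool(moves=[[[0,0,0,-0.12,0,0.03,7],[0,0,0,-0.12,0,0.02,7],[0,0,0,-0.12,0,0.02,7],[0,0,0,-0.12,0,0,7],[0,0,0,-0.12,0,0,7],[0,0,0,-0.12,0,0,7]]])

```text
time: 19.05
ee_pos: [0.4758, -0.0919, 0.0178]
tcp_rot: [-179.9, 0.0, 170.3]
wrist_force: [0.2, 0.9, 0.1]
opening: 0.0702
```

```bash
python3 look.py r scene
```

```text
19.05 [ 0.4758 -0.0919  0.0178] [-179.9    0.   170.3] [0.2 0.9 0.1] [-92.6  -0.7]
```

View pics/scene_r.png

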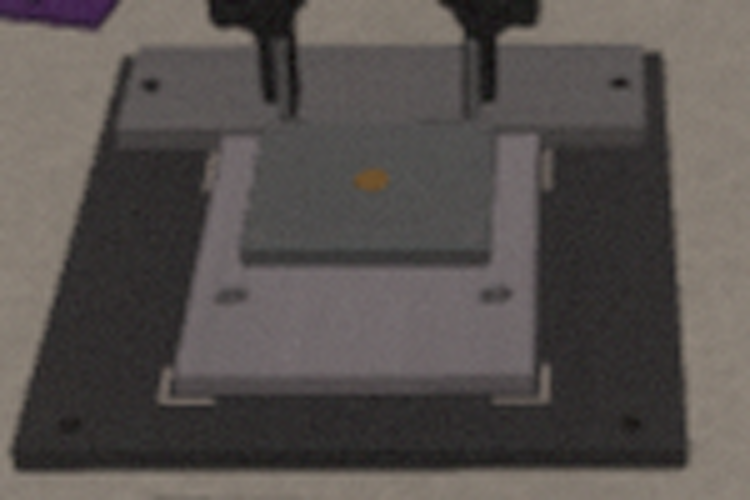

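It looks dropped onto the pins: the force fell to zero, pins show in the holes at (231,295) and (496,295), and the plate sits inside the white corners. I'll pull the hand away and check from above.

Emit:
servo_tool(moves=[[[0,0,0,0.5,0,0,7],[0,0,0,1,0,0,7],[0,0,0,0,0,-3,7],[0,0,0,0,0,-3,7],[0,0,0,2,-3,-2,7],[0,0,0,2,-3,-2,7],[0,0,0,2,-3,-1,7],[0,0,0,0,-4,0,7],[0,0,0,0,-4,0,7],[0,0,0,0,-4,0,7],[0,0,0,0,-4,0,7],[0,0,0,0,0,0,7]]])

```text
time: 20.1
ee_pos: [0.3486, -0.3307, 0.1337]
tcp_rot: [-179.6, 0.2, 170.8]
wrist_force: [-0.1, 0.5, -0.2]
opening: 0.0703
```

```bash
python3 look.py s scene top
```

```text
20.1 [ 0.3486 -0.3307  0.1337] [-179.6    0.2  170.8] [-0.1  0.5 -0.2] [-178.7 -257.2]
```

View pics/scene_s.png

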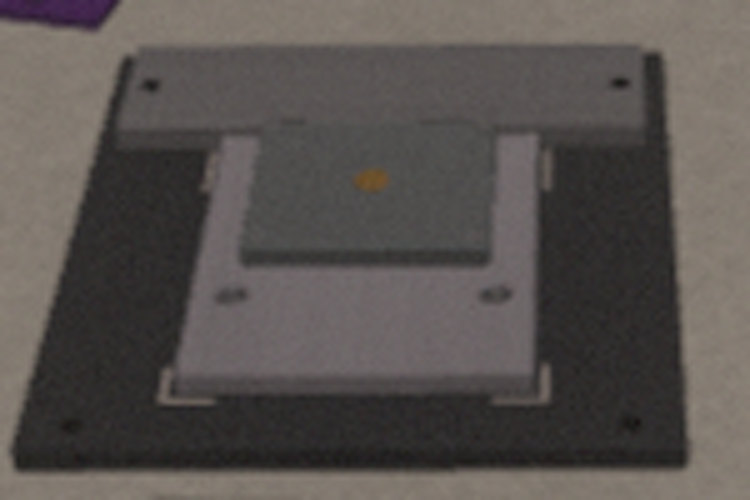

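View pics/top_s.png

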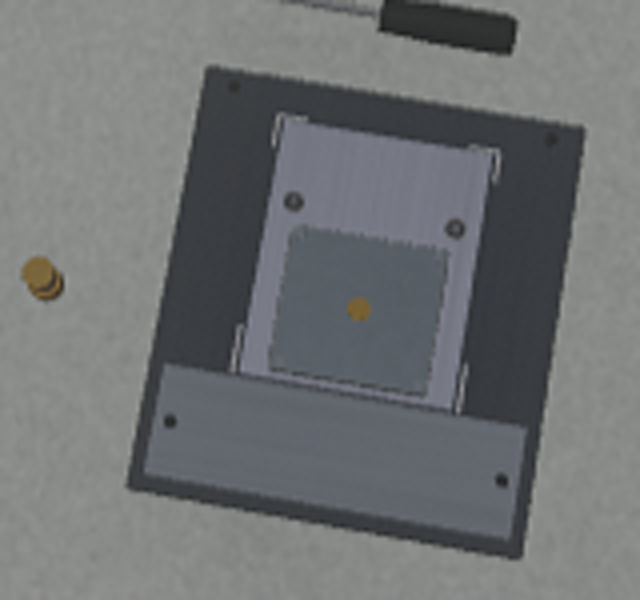

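```bash
python3 tc.py 20 281 122 494 155 239 373 293 202 456 229; python3 -c "
from workcell import bot
print(bot.job_done())"
```

```text
rel [-0.6 -0.3] 0.12 [ 0.5 -0.3 -0.5 -0.1 -0.1  0.2  0.2  0.1 -0.1  0. ]
the job is handed in; nothing more can be done
None
```

The carrier plate is seated on both pins and lying flat on the fixture. The hand is clear and I handed the job in at about 20 s of the 54 s allowed; the hand-in reports no verdict.

**What I did:** I pushed the larger non-purple plate only by its edges, with two open fingers. I pushed the right edge first, then squared the plate from the near edge. A second push on the right edge and a last slow push on the near edge dropped it onto the pins. The first sideways push knocked the plate round by several degrees because it was too quick and too far forward. The near-edge push took that out.

**Last checks:**
- **Position:** a fit to the top view puts the plate 0.6 mm short in x, 0.3 mm off in y and 0.1° turned, assuming it sits at seated height. That is well inside the 4 mm limit.
- **Seating:** both pins show inside their holes, the plate lies inside the white corner lines, and the wrist force fell to zero as it dropped.
- **Height and level:** judged from the pictures and that fit, not measured separately.
- **Other items:** the adapter and the part of the screwdriver in view sit where they were in the top view. The jar was outside my last cropped pictures, so I did not re-check it; the planned hand positions kept well clear of it.

The top and scene cameras differed by up to 2 mm along x before the final push; they agreed well on y and turn.

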